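# Snap the loose cap onto the short bottle

### The job

Lift the loose cap off the tall bottle and press it straight down onto the neck of the short bottle until it clicks over the spring catches, then keep pressing after the click so that it sits fully home. Finish while still holding the cap pressed firmly down (about 10 N): do not let go. Leave both bottles standing upright where they are and do not disturb the other things.

Things in the scene. Friction and masses are not known exactly. Their poses are not given: they have to be found in the camera images.
- cap: loose snap cap on the tall bottle: upturned steel cup, 51 mm across, 28 mm high, inside 24 mm deep, with an inner lip (3 mm high, 39 mm opening) at its mouth; on its flat top a black square grip 24x24 mm, 26 mm high; 60 g. Origin: centre of the skirt's underside; z up its axis, x and y square to the grip's flats. Flat top 28 mm, grip top 54 mm above the origin
- cap_ceiling (a point): centre of the inner ceiling of the cap, on its axis, 24 mm above the cap's origin; it rests on the bottle's rim when the cap is fully home
- short_bottle: short white ceramic bottle, 72 mm across, 105 mm high, loose, 0.8 kg; origin centre of its underside, z up. Neck 36 mm across, 30 mm high. Four steel spring catches, 15 mm below its top, stand 4 mm out. The cap slips on freely until its origin is 95 mm above this origin; passing the catches takes 12 to 18 N; then they draw it down, and it stops hard, home, with its origin at 81 mm
- short_bottle_mouth (a point): centre of the top of the short bottle's neck, 105 mm above its origin
- short_bottle_rim: the black rubber disc, 28 mm across, that forms the top face of the short bottle's neck; the cap's ceiling seats on it. Its frame coincides with the short bottle's
- tall_bottle: tall white ceramic bottle, 72 mm across, 160 mm high, loose, about 0.8 kg, with the same neck but no catches, so that the cap lifts off freely. Origin: centre of its underside, z up. With the cap on it, the cap's origin is 136 mm above this origin
- salt_shaker: bystander: glass shaker with a grey top, 44 mm across, 90 mm high; origin at the centre of its underside
- tin: bystander: flat round food tin, 87 mm across, 40 mm high; origin at the centre of its underside
- tea_box: bystander: cardboard box 65 x 142 x 73 mm; origin at the centre of its underside
- honey_jar: bystander: glass jar with a round lid, 68 mm across, 112 mm high; origin at the centre of its underside

How it is judged (in metres and radians):
On the way, in this order (a step that is already met when the one before it is completed fails the run):
1. the cap has been lifted clear of the tall bottle, in the fingers (z of cap in the frame of tall_bottle above 0.165 m and contact force between the fingers and cap above 0.5 N), for 0.2 s.
2. the cap has clicked over the catches and sits on the short bottle's rim (distance between cap_ceiling and short_bottle_mouth below 0.004 m and angle between the z axis of cap and the z axis of short_bottle, either way round below 0.08 rad), for 0.1 s.
At the end, for the whole second after the job is handed in: The cap's inner ceiling is within 4 mm of the centre of the short bottle's rim and square to it (0.08 rad), at rest, with the fingers on the cap (over 2 N) and the cap still pressed on the rim with over 4 N; both bottles stand upright (0.08 rad) within 5 cm of where they began (all of step 2 and contact force between cap and short_bottle_rim above 4 N and contact force between the fingers and cap above 2 N and angle between each of short_bottle, tall_bottle's own z axis and vertical below 0.08 rad and distance of each of short_bottle, tall_bottle from where it was at the start of the episode below 0.05 m and linear speed of cap below 0.02 m/s); the arm keeps its last pose, push and grip.
It fails at once if a bystander is moved by more than 3 cm (distance of any of salt_shaker, tin, tea_box, honey_jar from where it was at the start of the episode above 0.03 m).
It fails at once if a bottle is knocked over (angle between any of short_bottle, tall_bottle's own z axis and vertical above 0.6 rad).
It also fails if it takes over 38 s, if anything falls off the work surface, if the arm or the gripper's body presses on something with over 40 N, if the wrist force passes 120 N, or if a joint passes its speed limit or range.

### The arm

A 6-joint arm with a two-finger parallel gripper is mounted at the origin on a cart in front of the work surface, level with it; the furniture and walls round the work are solid. World frame = base frame: x ahead of the robot, y to its left, z up, the work surface at z = 0. Lengths are in m, angles in degrees, forces in N, time in s.
With the tool pointing down it reaches from about 0.3 to 0.875 m from the base axis. Payload 6.4 kg.
Tool frame: the origin (TCP) lies midway between the tips of the shut fingers; the grasp point (between the pads) lies 19 mm behind it; z points along the fingers, y is the line along which they close (so a half turn about z gives the same grasp; the last joint's range is limited). The gripper opens to 85 mm and grips with 20 to 120 N. Pads are 22 mm wide; open, the fingers measure 114 mm over their backs; the gripper's body (76 mm by 85 mm) begins 54 mm behind the grasp point. The pads swing forward as they close: fully open they stand 13 mm farther back than shut.
Start: joints at [-82.351, 10.359, 92.074, -0, 77.567, -11.82], TCP at [0.192, -0.542, 0.198] pointing down, gripper open.
Joint ranges: [-171.53, 171.53], [-51.25, 118.39], [17.06, 147.69], [-65.23, 245.23], [0, 150.52], [-178.68, 178.68]. Speed limits (degrees/s): [147.25, 147.25, 172.46, 180, 180, 180].

### API

Orientations are given as a 3x3 rotation matrix whose columns are the frame's x, y, z axes.
In Python, from bench import telemetry, snapshot, get_calibration, ctrl, masks_of gives the robot as it stands.
- The arm moves only by the tool move_arm, never from a script. Its argument "series" is a list of rows, each a list of 5 numbers: the opening, from -1 (shut) to 1 (fully open), then the shift along the world's x, y, z as a fraction of full scale, then the turn about the world's z as a fraction of full scale. In form: [[jaw, x, y, z, yaw], ...]. A call has 1 to 10 rows; each row is the pose to reach, as a shift and turn from the pose commanded when the call began; what a row does not reach only later rows make up. Full scale, the value 1, is 300 mm for a shift and 90 degrees for a turn. A row lasts 1/8 s, in which the tool goes at most 62.5 mm and 10.7 degrees, less where a joint would pass 70% of its speed; a pose out of reach is approached as far as the arm can. A call with a number of a shift or a turn outside -1 to 1 is refused whole. A call with a gripper value outside its range is refused whole. The fingers move at their own pace and stop on an object; "force" is the grip in N (left out, the last holds). Time passes only in rows, so rows that repeat a pose let the fingers close. It gives the time, the measured TCP pose, the force, the opening and the grip force at its end, in the units of the state.
- telemetry.get_obs(): the state, without advancing time (a new reading comes with each control period).
- snapshot(name): name is "scene" or "top"; returns the picture (480x640x3 uint8, blue, green, red); there is no depth.
- get_calibration(name): a dict with "K" (3x3 intrinsics, pixels), "eye" and "attitude" of the camera in the world. Camera axes: x right, y down, z forward; pixel columns grow to the right and rows downward; lengths in m; the calibration is good to about 2 mm. A picture is of the moment at which its call begins. get_calibration takes no time and is no camera call.
- ctrl.close_job(): hands the job in; it is judged then, once.
Trained networks look in the newest picture that a camera, given by its name, has taken for a name from the list of things; names that differ only in an ending like _2 or _b are one class to them, and where a whole thing is asked for, a point or a joint stands for the part that bears it (a point fixed in the world has none). Each returns a list of dicts, best first, with "score" (0 to 1); they miss things now and then, are a little off and sometimes report something else, mostly with a low value. They report only what shows in the picture. A call takes as long as a camera call.
- masks_of(camera, label): "pixels" (480x640 bool, what is visible of it) and "box" ([left, top, right, bottom] in pixels, round what is visible of it).
The state is a dict: "time": time; "joints": joint angles; "qvel": joint speeds; "effort": joint torques, N m; "tool_pos": TCP position; "tool_rot": TCP orientation; "wrist_force": force on the tool from outside, world axes, zero at the start; "ft_torque": the same for the moment, N m; "grip_width": finger opening in m; "grasp_force": force on a finger pad.
Only numpy, scipy, OpenCV 4.12 (cv2) and the standard library are available. Lean on these libraries where they do the work, as an engineer would, in place of code of your own. Each camera call takes 0.05 s, during which the arm holds its last target. There are 200 camera calls.

## Working session

There is one attempt and no reset: what is moved stays moved. The work goes in short steps, Python scripts to look and compute and a tool call to move; the robot and the scene stay as the last step left them, time stands still between calls to the robot, and variables do not carry over. Pictures are saved under pics/ and viewed, at most 12 in all, crops included, and the job is handed in when it is done.

Besides the shell and the picture viewer there is one more tool, called by a JSON object that holds its "api" and its "payload", one argument or row to a line. move_arm: Moves the arm, as the interface text tells. Shift numbers are shares of 300 mm and turn numbers shares of 90 degrees, none past 1 either way. Its arguments: {"type":"object","properties":{"series":{"type":"array","items":{"type":"array","items":{"type":"number"}}},"force":{"type":"number"}},"required":["series"]}

```bash
mkdir -p pics; python3 - <<'E'
from bench import *
import cv2,numpy as np
np.set_printoptions(precision=4,suppress=True)
for n in("scene","top"):
    cv2.imwrite(f"pics/{n}0.png",snapshot(n)); c=get_calibration(n); print(n,c)
    for l in("cap","short_bottle","short_bottle_rim","tall_bottle"):
        print(l,[(round(d["score"],2),d["box"],np.argwhere(d["pixels"]).mean(0)[::-1]) for d in masks_of(n,l)][:3])
o=telemetry.get_obs();print(o["time"],o["tool_pos"],o["tool_rot"],o["grip_width"])
E
```

```text
scene {'K': array([[599.8548,   0.    , 323.6745],
       [  0.    , 599.8548, 229.6097],
       [  0.    ,   0.    ,   1.    ]]), 'eye': array([-0.162 , -1.0044,  0.8816]), 'attitude': array([[ 0.7213, -0.4023,  0.5638],
       [-0.6926, -0.4229,  0.5844],
       [ 0.0033, -0.812 , -0.5837]])}
cap []
short_bottle [(0.66, [310.2, 255.7, 345.3, 310.8], array([326.8212, 284.3394]))]
short_bottle_rim []
tall_bottle [(0.92, [222.4, 219.5, 237.3, 251.8], array([228.0207, 236.0851]))]
top {'K': array([[594.2929,   0.    , 320.8929],
       [  0.    , 594.2929, 246.525 ],
       [  0.    ,   0.    ,   1.    ]]), 'eye': array([ 0.3667, -0.2252,  1.4861]), 'attitude': array([[-0.0095, -0.9917,  0.1284],
       [-0.9999,  0.009 , -0.0049],
       [ 0.0037, -0.1285, -0.9917]])}
cap [(0.75, [214.4, 253.5, 238.4, 280.6], array([225.5923, 267.1777]))]
short_bottle [(0.98, [338.0, 248.0, 367.4, 276.8], array([352.9123, 262.156 ])), (0.67, [214.7, 253.9, 249.0, 286.9], array([236.1314, 274.5813]))]
short_bottle_rim [(0.6, [354.2, 256.0, 364.4, 266.0], array([354.4476, 258.981 ])), (0.29, [214.6, 259.4, 235.4, 279.6], array([225.6636, 267.2769]))]
tall_bottle [(0.65, [213.2, 254.1, 248.0, 286.8], array([235.7167, 273.9356]))]
0.5 [ 0.1917 -0.5421  0.1976] [[ 0.9428  0.3333  0.    ]
 [ 0.3333 -0.9428  0.0001]
 [ 0.     -0.0001 -1.    ]] 0.08549589449031345
```

View pics/scene0.png

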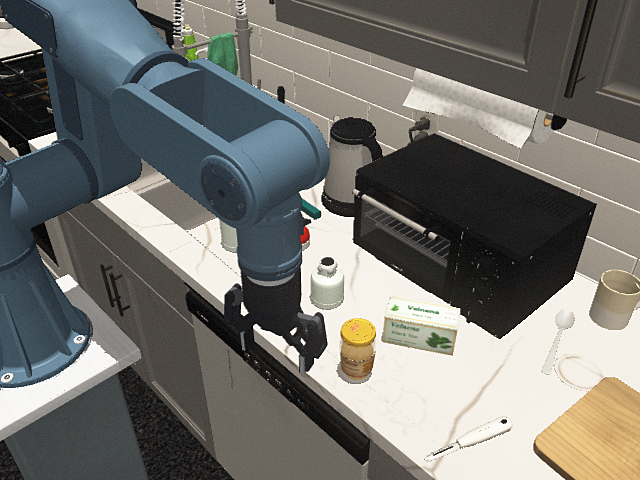

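View pics/top0.png

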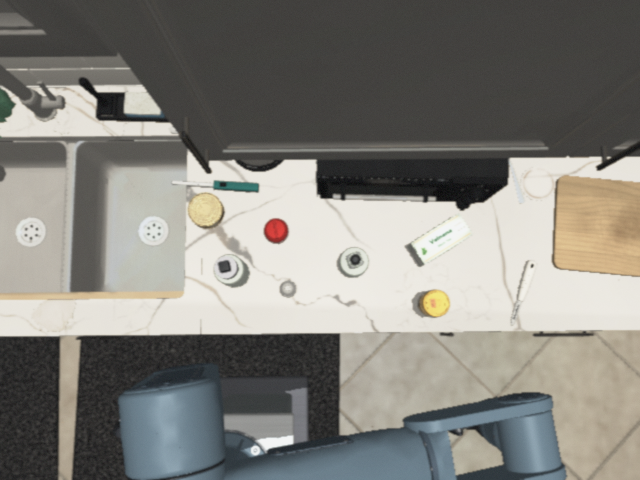

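The scene view shows the short bottle at (327,284), with the tall bottle hidden behind the arm at about (228,236). The top view shows the capped tall bottle at (228,270), the short bottle at (353,262), the shaker at (288,288) and a red object at (276,231). I'll zoom in on the bottles.

```bash
cat > h.py <<'E'
from bench import *
import cv2,numpy as np
np.set_printoptions(precision=4,suppress=True)
def ray(n,u,v,z):
    c=get_calibration(n); d=c["attitude"]@np.linalg.inv(c["K"])@[u,v,1]; return c["eye"]+d*(z-c["eye"][2])/d[2]
def proj(n,P):
    c=get_calibration(n); q=c["K"]@c["attitude"].T@(np.asarray(P,float)-c["eye"]); return q[:2]/q[2]
E
python3 - <<'E'
from h import *
im=cv2.imread("pics/top0.png")
a=cv2.resize(im[240:300,195:255],(400,400),interpolation=cv2.INTER_CUBIC)
b=cv2.resize(im[230:290,325:385],(400,400),interpolation=cv2.INTER_CUBIC)
cv2.imwrite("pics/crop0.png",np.hstack([a,b]))
g=cv2.cvtColor(im,cv2.COLOR_BGR2GRAY)
for nm,(x0,x1,y0,y1),z,th in(("grip",(205,250,250,290),.19,60),("rim",(340,368,248,277),.105,60)):
    m=(g[y0:y1,x0:x1]<th).astype(np.uint8); n,l,s,c=cv2.connectedComponentsWithStats(m)
    for i in range(1,n):
        if s[i,4]>15:
            p=c[i]+[x0,y0]; r=cv2.minAreaRect(np.argwhere(l==i)[:,::-1].astype(np.float32)); print(nm,p,s[i],r[1:],ray("top",*p,z))
E
```

```text
rim [354.7742 259.5806] [11  7  9  9 31] ((7.77817440032959, 7.77817440032959), 45.0) [ 0.514 -0.311  0.105]
```

View pics/crop0.png

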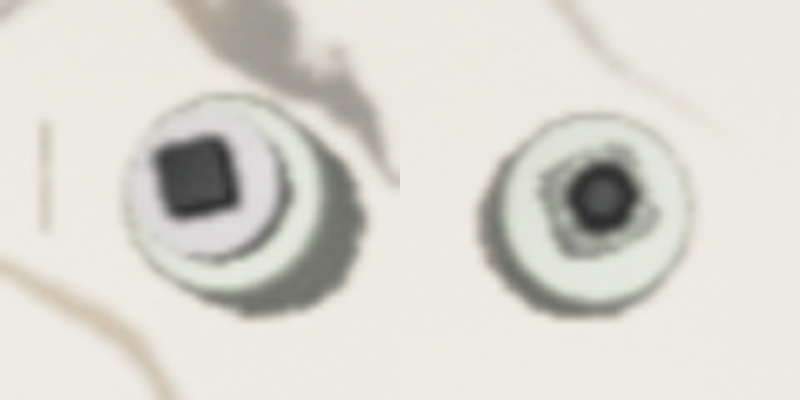

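The crop shows the black grip at about (224.5,266.5), turned roughly 11°, and the rim disc at about (355,259). I'll fit models to both at sub-pixel level.

```bash
cat > fit.py <<'E'
from h import *
from scipy.optimize import minimize
S=8
def hullimg(cam,P,x0,y0,w,h,s=1.2):
    q=np.array([proj(cam,p) for p in P]); q=(q-[x0-.5,y0-.5])*S-.5
    m=np.zeros((h*S,w*S),np.uint8); cv2.fillConvexPoly(m,cv2.convexHull(np.round(q*16).astype(np.int32)),1,shift=4)
    return cv2.GaussianBlur(cv2.resize(m.astype(np.float32),(w,h),interpolation=cv2.INTER_AREA),(0,0),.5)
def fit(cam,g,model,p0,box,lo,hi,steps):
    x0,y0,w,h=box; t=np.clip((hi-g[y0:y0+h,x0:x0+w].astype(float))/(hi-lo),0,1)
    f=lambda p:((hullimg(cam,model(p),x0,y0,w,h)-t)**2).sum()
    sim=np.array([p0]+[np.array(p0)+np.eye(len(p0))[i]*steps[i] for i in range(len(p0))])
    r=minimize(f,p0,method="Nelder-Mead",options=dict(initial_simplex=sim,xatol=1e-5,fatol=1e-4)); return r.x,r.fun
def grip(zb):
    def m(p):
        c,s=np.cos(p[2]),np.sin(p[2])
        return [(p[0]+.012*(c*a-s*b),p[1]+.012*(s*a+c*b),z) for a in(1,-1) for b in(1,-1) for z in(zb,zb+.026)]
    return m
def disc(r,z):
    A=np.linspace(0,2*np.pi,40)
    return lambda p:[(p[0]+r*np.cos(a),p[1]+r*np.sin(a),z) for a in A]
E
python3 - <<'E'
from fit import *
g=cv2.cvtColor(cv2.imread("pics/top0.png"),cv2.COLOR_BGR2GRAY)
print(g[260:275,215:234])
print(g[252:268,346:363])
p=ray("top",224.5,266.5,.177)
for hi in(190,): 
    for y in (-.2,.2): print("grip",fit("top",g,grip(.164),[p[0],p[1],y],(214,256,22,21),50,hi,[.004,.004,.1]))
p=ray("top",355,259.3,.105)
for rr in(.014,.0125,.011): print("rim",fit("top",g,disc(rr,.105),[p[0],p[1]],(349,254,12,11),60,200,[.004,.004]))
for l in("short_bottle","tall_bottle"):
    m=masks_of("top",l)
    if m: print(l,m[0]["box"])
E
```

```text
[[229 220 214 212 207 204 201 197 179 157 139 131 135 164 199 217 219 218
  214]
 [222 214 209 198 174 148 136 125 110  95  84  77  77 112 171 209 218 218
  219]
 [219 209 188 151 109  87  79  74  73  71  73  73  64  74 135 189 215 219
  220]
 [214 209 174 118  76  66  68  70  70  72  74  74  66  56 109 177 214 220
  220]
 [204 206 172 119  71  65  66  68  71  75  74  74  71  56  95 171 213 221
  222]
 [210 210 188 132  82  67  69  69  71  74  74  78  75  60  85 151 202 220
  222]
 [216 217 203 155  94  68  68  69  74  74  76  76  78  64  71 132 191 218
  221]
 [217 218 210 165 102  73  71  71  74  78  78  79  78  69  67 120 185 216
  221]
 [218 218 211 172 112  76  73  73  77  78  79  80  82  71  58 107 180 216
  221]
 [215 218 214 180 124  79  73  74  74  74  77  76  75  66  54  99 177 215
  219]
 [215 216 216 200 149  92  71  69  68  62  56  54  56  59  71 117 181 215
  219]
 [211 216 217 208 167 108  67  55  52  56  65  78 102 121 138 167 199 217
  219]
 [211 215 217 213 191 149 115 101 108 123 134 152 176 196 204 209 216 219
  218]
 [202 215 217 217 212 201 183 176 187 197 202 2
[... 1572 characters left out ...]
x=sim,xatol=1e-5,fatol=1e-4)); return r.x,r.fun
    res = _minimize_neldermead(fun, x0, args, callback, bounds=bounds,
                               **options)
    fxe = func(xe)
    fx = function(np.copy(x), *(wrapper_args + args))
  File "fit.py", line 10, in <lambda>
    f=lambda p:((hullimg(cam,model(p),x0,y0,w,h)-t)**2).sum()
                 ~~~~~~~^^^^^^^^^^^^^^^^^^^^^^^^
  File "fit.py", line 5, in hullimg
    q=np.array([proj(cam,p) for p in P]); q=(q-[x0-.5,y0-.5])*S-.5
                ~~~~^^^^^^^
  File "h.py", line 7, in proj
    c=get_calibration(n); q=c["K"]@c["attitude"].T@(np.asarray(P,float)-c["eye"]); return q[:2]/q[2]
ValueError: time passes only in moves, steps and waits
```

```bash
sed -i 's/^def ray/C={n:get_calibration(n) for n in("scene","top")}\ndef ray/; s/c=get_calibration(n)/c=C[n]/' h.py; sed -i 's/(0,0),.5)/(0,0),.7)/' fit.py
python3 - <<'E'
from fit import *
g=cv2.cvtColor(cv2.imread("pics/top0.png"),cv2.COLOR_BGR2GRAY)
p=ray("top",224.5,266.5,.177)
for y in (-.2,.2): print("grip",fit("top",g,grip(.164),[p[0],p[1],y],(214,256,22,21),72,212,[.004,.004,.1]))
p=ray("top",355,259.3,.105)
for rr in(.014,.0125,.011): print("rim",fit("top",g,disc(rr,.105),[p[0],p[1]],(349,254,12,11),60,170,[.004,.004]))
E
python3 - <<'E'
from h import *
# body silhouette check: circle fit of short body shoulder (z unknown)
snapshot("top")
for l in("short_bottle","tall_bottle","cap","salt_shaker","tin"):
    for m in masks_of("top",l)[:1]:
        b=np.array(m["box"]); print(l,m["score"],b,b[2:]-b[:2],[ray("top",*((b[:2]+b[2:])/2),z) for z in(.04,.075,.13,.164)])
E
```

```text
grip (array([ 0.4941, -0.0177,  0.2317]), np.float64(7.523019248313873))
grip (array([ 0.4941, -0.0174,  0.234 ]), np.float64(7.522915902977324))
rim (array([ 0.5135, -0.3123]), np.float64(8.4546297523808))
rim (array([ 0.5149, -0.311 ]), np.float64(2.1107307689879664))
rim (array([ 0.5151, -0.3111]), np.float64(4.55846484584047))
short_bottle 0.97 [339.1 246.  367.1 274.6] [28.  28.6] [array([ 0.5193, -0.3109,  0.04  ]), array([ 0.5156, -0.3088,  0.075 ]), array([ 0.5098, -0.3055,  0.13  ]), array([ 0.5062, -0.3035,  0.164 ])]
tall_bottle 0.86 [215.4 253.8 248.6 286. ] [33.2 32.2] [array([ 0.4984, -0.015 ,  0.04  ]), array([ 0.4952, -0.0201,  0.075 ]), array([ 0.4902, -0.0281,  0.13  ]), array([ 0.4871, -0.033 ,  0.164 ])]
cap 0.94 [214.  255.  237.8 279.1] [23.8 24.1] [array([ 0.5055, -0.    ,  0.04  ]), array([ 0.5022, -0.0055,  0.075 ]), array([ 0.4969, -0.014 ,  0.13  ]), array([ 0.4936, -0.0193,  0.164 ])]
salt_shaker 0.61 [280.2 278.7 295.4 297.8] [15.2 19.1] [array([ 0.4524, -0.151 ,  0.04  ]), array([ 0.4503, -0.1528,  0.075 ]), array([ 0.4471, -0.1556,  0.13  ]), array([ 0.4451, -0.1573,  0.164 ])]
tin 0.65 [185.3 192.6 225.9 230.6] [40.6 38. ] [array([0.6435, 0.0516, 0.04  ]), array([0.6368, 0.0449, 0.075 ]), array([0.6263, 0.0344, 0.13  ]), array([0.6198, 0.0279, 0.164 ])]
```

{"api": "move_arm", "payload": {
  "series": [
    [1, 0.05, 0.1, 0.2, 0],
    [1, 0.6, 0.95, 0.27, -0.068],
    [1, 0.6, 0.95, 0.27, -0.068],
    [1, 0.6, 0.95, 0.27, -0.068],
    [1, 0.6, 0.95, 0.27, -0.068],
    [1, 0.6, 0.95, 0.27, -0.068],
    [1, 0.6, 0.95, 0.27, -0.068]
  ],
  "force": 60
}}

```text
time: 1.68
tool_pos: [0.3735, -0.2542, 0.2794]
tool_rot: [[0.972, 0.237, 0.002], [0.237, -0.972, -0.001], [0.001, 0.001, -1.0]]
wrist_force: [-0.7, -1.5, -0.3]
grip_width: 0.0853
grasp_force: 0.0
```

{"api": "move_arm", "payload": {
  "series": [
    [1, 0.407, 0.798, 0, 0],
    [1, 0.407, 0.798, 0, 0],
    [1, 0.407, 0.798, 0, 0],
    [1, 0.407, 0.798, 0, 0],
    [1, 0.407, 0.798, 0, 0],
    [1, 0.407, 0.798, 0, 0],
    [1, 0.407, 0.798, 0, 0],
    [1, 0.407, 0.798, 0, 0]
  ]
}}

```text
time: 2.68
tool_pos: [0.4935, -0.0192, 0.2786]
tool_rot: [[0.973, 0.229, -0.0], [0.229, -0.973, -0.0], [-0.0, 0.0, -1.0]]
wrist_force: [0.3, -0.6, -0.2]
grip_width: 0.0853
grasp_force: 0.0
```

```bash
python3 - <<'E'
from h import *
o=telemetry.get_obs();print(o["time"],o["tool_pos"],o["wrist_force"])
a=snapshot("scene");b=snapshot("top");cv2.imwrite("pics/scene1.png",a);cv2.imwrite("pics/top1.png",b)
print(proj("scene",(.494,-.0175,.177)),proj("scene",(.515,-.311,.105)),proj("top",o["tool_pos"]))
cv2.imwrite("pics/v1.png",np.hstack([cv2.resize(a[190:330,200:360],(400,350)),cv2.resize(b[200:340,180:340],(400,350))]))
E
```

```text
2.675 [ 0.4935 -0.0192  0.2786] [ 0.3013 -0.6001 -0.1519]
[229.7298 181.42  ] [326.3526 261.0696] [217.1271 261.8316]
```

View pics/v1.png

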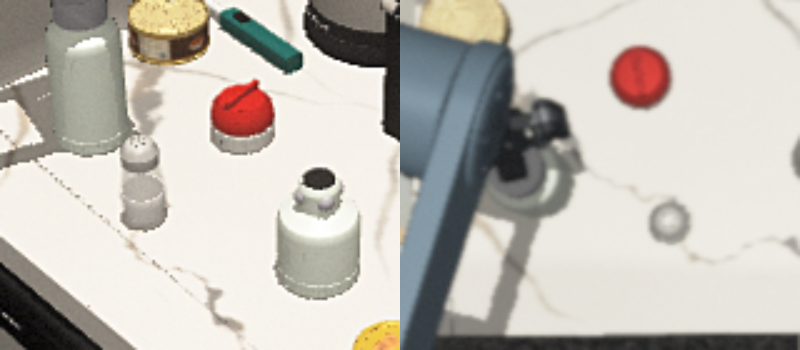

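With the arm over the tall bottle, the scene view now shows the capped tall bottle and the whole short bottle, with its black rim at about (327,261). I'll cross-check both fits in this camera.

```bash
python3 - <<'E'
from fit import *
a=cv2.imread("pics/scene1.png");g=cv2.cvtColor(a,cv2.COLOR_BGR2GRAY)
x,y=326,261
print(g[y-8:y+9,x-10:x+11])
for rr in(.014,.0125): print("rim",fit("scene",g,disc(rr,.105),[.515,-.311],(x-8,y-6,17,12),45,200,[.004,.004]))
q=np.array([proj("scene",p) for p in grip(.164)((.494,-.0175,.233))]);print(q.min(0),q.max(0))
cv2.imwrite("pics/v2.png",cv2.resize(a[150:230,190:270],(560,560),interpolation=cv2.INTER_CUBIC))
E
```

```text
[[243 242 243 241 243 242 242 241 243 242 242 242 241 243 242 243 241 242
  242 241 243]
 [241 243 241 243 243 242 242 242 242 243 242 243 241 242 242 243 243 242
  242 244 242]
 [243 242 242 241 241 242 243 243 244 246 246 246 248 247 244 244 243 243
  242 242 242]
 [242 242 242 243 242 243 245 249 254 255 255 255 255 255 255 253 249 244
  243 242 244]
 [242 241 243 241 244 249 254 255 204 133  96  87  86 121 123 223 255 250
  244 243 242]
 [242 242 243 244 247 255 203 109  65  53  48  46  43  50  46  63 163 254
  250 243 243]
 [242 243 243 246 255 196  82  44  50  45  47  56  56  59  54  45  51 158
  253 247 243]
 [243 243 242 249 216  86  38  52  57  59  58  55  53  53  51  53  41  45
  253 251 246]
 [244 243 245 236 255 125  43  56  50  56  62  61  52  58  55  62  55  20
  220 233 245]
 [242 242 246 218 255 125  40  53  64  57  51  54  52  51  56  51  54  19
  255 220 208]
 [242 243 248 212 166  79  38  40  54  58  55  59  61  54  57  52  37  44
  250 227 174]
 [243 244 251 222 213 255 126  24  32  42  49  48  44  50  32  25 132 255
  240 217 170]
 [244 249 227 191 208 234 245 255 253  84  62  66  15 135 155 226 253 242
  225 206 153]
 [247 236 181 181 205 224 232 238 247 255 255 255 255 255 250 244 239 234
  229 163 106]
 [228 187 168 191 182 211 229 235 237 240 245 248 245 241 237 236 238 222
  180 138 153]
 [241 182 149 178 192 155 190 217 233 238 236 239 238 235 233 225 206 169
  156 137 244]
 [241 182 115 142 167 134 155 160 175 188 202 210 203 219 234 216 189 154
  155 141 230]]
rim (array([ 0.5161, -0.312 ]), np.float64(4.574015063584271))
rim (array([ 0.5162, -0.3122]), np.float64(6.700623326323217))
[221.6291 172.7213] [237.7059 190.1943]
```

View pics/v2.png

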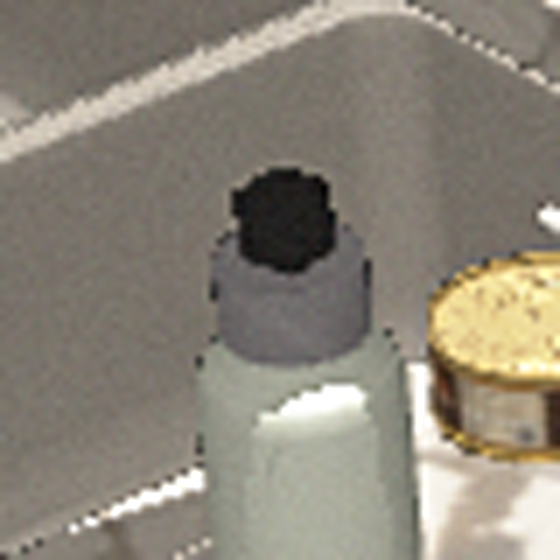

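The unobstructed cap is visible, with the grip at about (230.5,181.5). I'll fit it in this camera too.

```bash
python3 - <<'E'
from fit import *
g=cv2.cvtColor(cv2.imread("pics/scene1.png"),cv2.COLOR_BGR2GRAY)
print(fit("scene",g,grip(.164),[.494,-.0175,.233],(218,169,24,25),25,95,[.004,.004,.1]))
print(fit("scene",g,grip(.164),[.494,-.0175,.1],(218,169,24,25),25,85,[.004,.004,.1]))
E
```

```text
(array([ 0.496 , -0.0169,  0.5634]), np.float64(17.16167160963377))
(array([ 0.4962, -0.0162,  0.0215]), np.float64(20.078206899319778))
```

{"api": "move_arm", "payload": {
  "series": [
    [1, 0.005, 0.006, -0.2, 0],
    [1, 0.005, 0.006, -0.3, 0],
    [1, 0.005, 0.006, -0.36, 0],
    [1, 0.005, 0.006, -0.36, 0],
    [1, 0.005, 0.006, -0.36, 0]
  ]
}}

```text
time: 3.4
tool_pos: [0.4959, -0.0164, 0.1717]
tool_rot: [[0.973, 0.23, 0.001], [0.23, -0.973, -0.0], [0.001, 0.001, -1.0]]
wrist_force: [0.9, 0.0, 0.1]
grip_width: 0.0856
grasp_force: 0.0
```

{"api": "move_arm", "payload": {
  "series": [
    [1, 0, 0, -0.01, 0],
    [-1, 0, 0, -0.01, 0],
    [-1, 0, 0, -0.01, 0],
    [-1, 0, 0, -0.01, 0],
    [-1, 0, 0, -0.01, 0],
    [-1, 0, 0, -0.01, 0],
    [-1, 0, 0, -0.01, 0],
    [-1, 0, 0, -0.01, 0]
  ],
  "force": 60
}}

```text
time: 4.4
tool_pos: [0.4953, -0.0159, 0.1676]
tool_rot: [[0.973, 0.231, -0.0], [0.231, -0.973, 0.0], [-0.0, -0.0, -1.0]]
wrist_force: [0.2, -0.3, -0.5]
grip_width: 0.0002
grasp_force: 0.0
```

The fingers shut to 0, so they missed the grip. I'll look before moving anything.

```bash
python3 - <<'E'
from h import *
o=telemetry.get_obs();print(o["tool_pos"],o["grip_width"])
a=snapshot("scene");b=snapshot("top");cv2.imwrite("pics/scene2.png",a)
cv2.imwrite("pics/v3.png",np.hstack([cv2.resize(a[130:290,170:330],(400,400),interpolation=cv2.INTER_CUBIC),cv2.resize(b[220:300,180:260],(400,400),interpolation=cv2.INTER_CUBIC)]))
E
```

```text
[ 0.4953 -0.0159  0.1676] 0.0001800097866647729
```

View pics/v3.png

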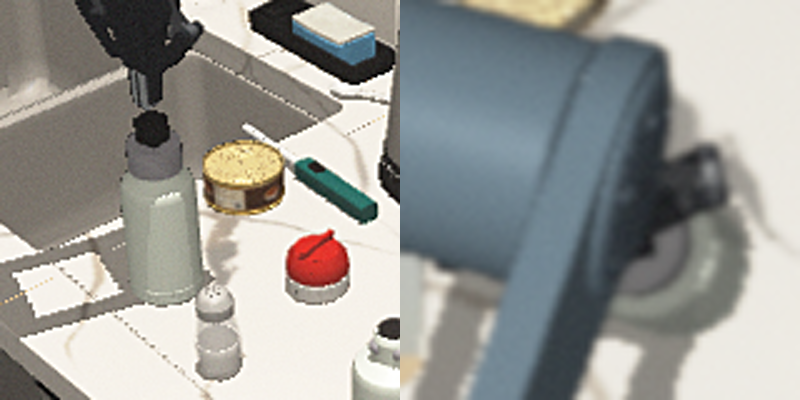

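```bash
python3 - <<'E'
from h import *
a=cv2.imread("pics/scene2.png")
T=np.array([.4953,-.0159,.1676])
for dz in(0,.01,.019,.03,.04,.073): print(dz,proj("scene",T+[0,0,dz]),proj("top",T+[0,0,dz]))
c=cv2.resize(a[140:205,200:265],(585,585),interpolation=cv2.INTER_CUBIC);cv2.imwrite("pics/v4.png",c)
E
```

```text
0 [230.1338 184.4997] [224.1155 266.1595]
0.01 [229.7466 180.7223] [223.4015 265.7264]
0.019 [229.3952 177.2947] [222.7497 265.331 ]
0.03 [228.9619 173.0692] [221.9407 264.8403]
0.04 [228.5645 169.1927] [221.1934 264.3869]
0.073 [227.2281 156.1574] [218.6431 262.8399]
```

View pics/v4.png

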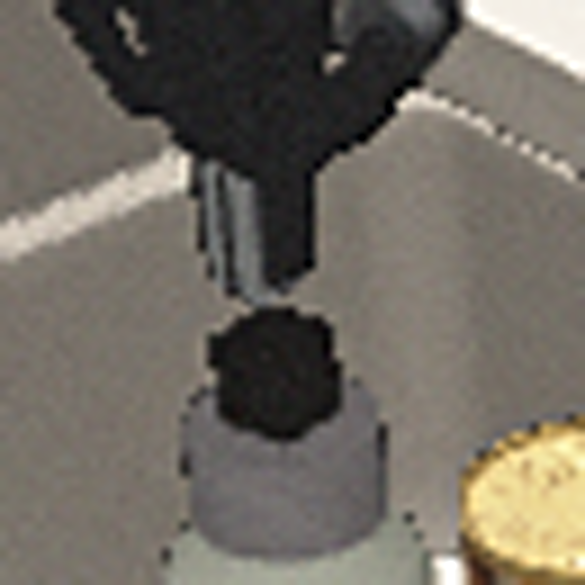

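The picture shows the shut fingertips at about (229,173), just above the grip. That is about 30 mm higher than the reported TCP, and the cap is untouched. I'll half-open and feel downward for the cap's flat top.

{"api": "move_arm", "payload": {
  "series": [
    [-0.15, 0, 0, 0, 0],
    [-0.15, 0, 0, 0, 0],
    [-0.15, 0, 0, 0, 0],
    [-0.15, 0, 0, 0, 0],
    [-0.15, 0, 0, -0.02, 0],
    [-0.15, 0, 0, -0.04, 0],
    [-0.15, 0, 0, -0.04, 0]
  ]
}}

```text
time: 5.38
tool_pos: [0.4946, -0.0158, 0.1547]
tool_rot: [[0.973, 0.231, -0.002], [0.231, -0.973, 0.0], [-0.001, -0.001, -1.0]]
wrist_force: [0.0, -0.3, 0.3]
grip_width: 0.0362
grasp_force: 0.0
```

```bash
python3 - <<'E'
from h import *
a=snapshot("scene");cv2.imwrite("pics/scene3.png",a);o=telemetry.get_obs();print(o["tool_pos"],o["wrist_force"])
cv2.imwrite("pics/v5.png",cv2.resize(a[140:205,200:265],(585,585),interpolation=cv2.INTER_CUBIC))
E
```

```text
[ 0.4949 -0.0158  0.1551] [-1.298   0.1803  0.126 ]
```

View pics/v5.png

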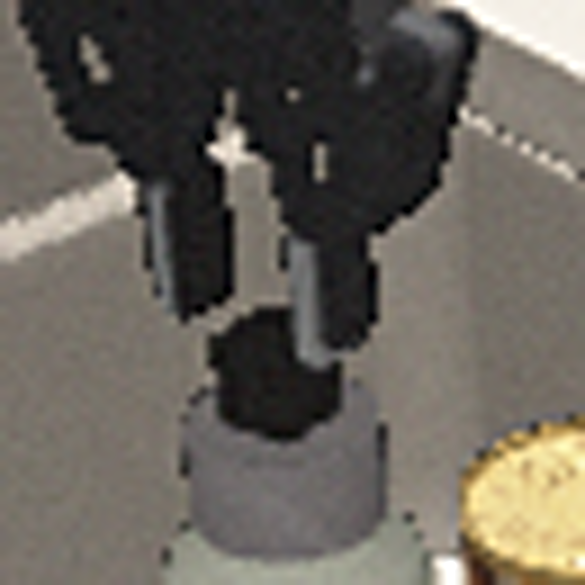

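Now the fingers straddle the grip with the tips just below its top, still about 20 mm above the flat top. I'll go down in small steps.

{"api": "move_arm", "payload": {
  "series": [
    [-0.15, 0, 0, -0.02, 0],
    [-0.15, 0, 0, -0.04, 0],
    [-0.15, 0, 0, -0.05, 0],
    [-0.15, 0, 0, -0.05, 0]
  ]
}}

```text
time: 5.92
tool_pos: [0.495, -0.0159, 0.1402]
tool_rot: [[0.973, 0.231, -0.001], [0.231, -0.973, 0.0], [-0.001, -0.0, -1.0]]
wrist_force: [-0.7, 0.9, 0.9]
grip_width: 0.0363
grasp_force: 0.0
```

{"api": "move_arm", "payload": {
  "series": [
    [-0.15, 0, 0, -0.006, 0],
    [-0.15, 0, 0, -0.012, 0],
    [-0.15, 0, 0, -0.012, 0]
  ]
}}

```text
time: 6.3
tool_pos: [0.4952, -0.0159, 0.1369]
tool_rot: [[0.973, 0.231, -0.0], [0.231, -0.973, 0.0], [-0.0, -0.0, -1.0]]
wrist_force: [-0.3, -0.7, -0.1]
grip_width: 0.0366
grasp_force: 0.0
```

{"api": "move_arm", "payload": {
  "series": [
    [-1, 0, 0, 0, 0],
    [-1, 0, 0, 0, 0],
    [-1, 0, 0, 0, 0],
    [-1, 0, 0, 0, 0],
    [-1, 0, 0, 0, 0]
  ],
  "force": 80
}}

```text
time: 6.92
tool_pos: [0.4956, -0.016, 0.1374]
tool_rot: [[0.973, 0.231, 0.001], [0.231, -0.973, -0.0], [0.001, 0.0, -1.0]]
wrist_force: [-0.9, 0.6, 4.3]
grip_width: 0.0219
grasp_force: 79.0
```

{"api": "move_arm", "payload": {
  "series": [
    [-1, 0, 0, 0.05, 0],
    [-1, 0, 0, 0.15, 0],
    [-1, 0, 0, 0.25, 0],
    [-1, 0, 0, 0.25, 0],
    [-1, 0, 0, 0.25, 0],
    [-1, 0, 0, 0.25, 0]
  ]
}}

```text
time: 7.68
tool_pos: [0.4943, -0.0157, 0.2105]
tool_rot: [[0.973, 0.231, -0.003], [0.231, -0.973, 0.001], [-0.002, -0.001, -1.0]]
wrist_force: [0.2, 0.9, -0.1]
grip_width: 0.0223
grasp_force: 78.6
```

{"api": "move_arm", "payload": {
  "series": [
    [-1, 0.01, -0.15, 0, 0],
    [-1, 0.02, -0.35, 0, 0],
    [-1, 0.04, -0.55, 0, 0],
    [-1, 0.06, -0.75, 0, 0],
    [-1, 0.07, -0.9, 0, 0],
    [-1, 0.07, -0.98, 0, 0],
    [-1, 0.07, -0.98, 0, 0],
    [-1, 0.07, -0.98, 0, 0],
    [-1, 0.07, -0.98, 0, 0]
  ]
}}

```text
time: 8.8
tool_pos: [0.5165, -0.3083, 0.2121]
tool_rot: [[0.973, 0.233, -0.0], [0.233, -0.973, 0.0], [0.0, -0.0, -1.0]]
wrist_force: [0.2, -0.1, -0.7]
grip_width: 0.0221
grasp_force: 78.8
```

```bash
python3 - <<'E'
from h import *
o=telemetry.get_obs();print(o["time"],o["tool_pos"],o["wrist_force"],o["grasp_force"])
a=snapshot("scene");b=snapshot("top");cv2.imwrite("pics/scene4.png",a);cv2.imwrite("pics/top4.png",b)
x,y=proj("scene",o["tool_pos"]).astype(int);print(x,y, proj("top",o["tool_pos"]))
cv2.imwrite("pics/v6.png",np.hstack([cv2.resize(a[y-50:y+70,x-50:x+50],(400,480),interpolation=cv2.INTER_CUBIC),cv2.resize(b[200:320,300:400],(400,480),interpolation=cv2.INTER_CUBIC)]))
E
```

```text
8.8 [ 0.5165 -0.3083  0.2121] [ 0.2162 -0.1022 -0.6962] 78.79668116569519
326 217 [356.522  253.1692]
```

View pics/v6.png

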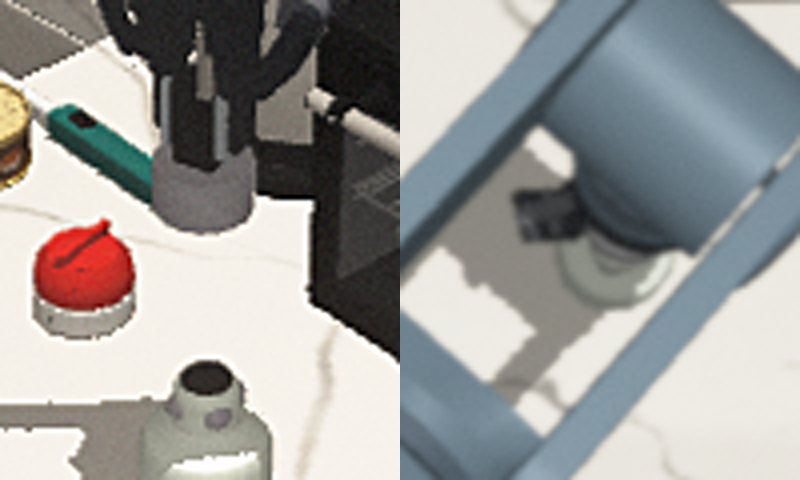

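The view shows the cap held square in the fingers above the short bottle, with its skirt spanning about x 314–340 and its bottom at y≈225. I'll fit the skirt's lower edge to refine the alignment.

```bash
python3 - <<'E'
from fit import *
g=cv2.cvtColor(cv2.imread("pics/scene4.png"),cv2.COLOR_BGR2GRAY)
print(g[212:230,308:346])
def skirt(z):
    A=np.linspace(0,2*np.pi,60)
    return lambda p:[(p[0]+.0255*np.cos(a),p[1]+.0255*np.sin(a),h) for a in A for h in(z,z+.028)]
for z in(.2107,.2127): print(fit("scene",g,skirt(z),[.5165,-.3083],(308,217,38,13),120,225,[.004,.004]))
print([fit("scene",g,disc(.014,.105),[.516,-.312],(318,255,17,12),45,200,[.004,.004])])
E
```

```text
[[ 50  53  50  59  77  85  97  95 103  98 112 112 111 101 100  99 100 105
  100  98 106  99 100 103  98 104 112 107 102 103  97 107  44  32  30  34
   37  33]
 [ 51  53  55  62  55  71  91 102 108 108 106 107 108 112 113 110 106 104
   99 106 111 108 112 112 111 107 111 107  98  94  98 110  48  34  36  35
   32  33]
 [ 47  41  48  55  57  60  90  97 101 103 109 105 114 111 114 117 109 113
  113 115 109 111 111 110 108 108 104 103 104 103  90 107  33  23  29  31
   29  32]
 [138  59  42  54  54  52  93  96 101 101 115 111 110 118 114 115 113 115
  116 107 112 115 116 111 110 107 103 106 103  99  89 185  55   0   5  10
   21  24]
 [255 163  73  36  45  44  88  96 102 106 105 104 112 114 110 116 116 114
  114 113 115 108 107 111 107 111 105 107  98  98  79 180 254 255 255 143
   36  26]
 [250 253 255 142  48  36  83  95  97 101 109 103 104 113 114 114 119 117
  116 117 113 114 109 115 109 113 106 101 102  93  79 169 253 252 253 254
  255 255]
 [242 245 252 254 255 129  78  93  97  95  99 109 105 112 109 109 114 115
  113 115 117 112 107 113 111 103 106 111  96  92  78 159 250 245 243 24
[... 1241 characters left out ...]
 241 242 242 242 241 241 241 242
  241 241]
 [247 232 224 217 218 216 225 234 242 242 240 244 243 243 243 244 244 245
  246 245 245 244 244 243 242 239 239 239 243 241 242 241 241 242 242 241
  241 242]
 [254 251 241 240 237 236 232 227 229 230 233 240 241 243 244 242 242 243
  241 243 242 242 243 242 242 241 241 242 237 240 240 241 241 242 244 241
  242 242]
 [157 248 245 242 242 244 242 239 239 238 233 227 225 230 239 239 241 241
  241 242 240 242 241 242 241 241 243 241 242 241 240 240 240 240 242 243
  241 242]]
(array([ 0.5176, -0.3064]), np.float64(5.818841483516932))
(array([ 0.5157, -0.3085]), np.float64(5.775812351366843))
[(array([ 0.5158, -0.3123]), np.float64(4.404862124249162))]
```

{"api": "move_arm", "payload": {
  "series": [
    [-1, -0.003, -0.013, -0.15, 0],
    [-1, -0.003, -0.013, -0.26, 0],
    [-1, -0.003, -0.013, -0.32, 0],
    [-1, -0.003, -0.013, -0.32, 0],
    [-1, -0.003, -0.013, -0.32, 0]
  ]
}}

```text
time: 9.52
tool_pos: [0.5163, -0.3145, 0.1176]
tool_rot: [[0.973, 0.231, 0.002], [0.231, -0.973, -0.002], [0.001, 0.002, -1.0]]
wrist_force: [0.3, -0.5, 0.2]
grip_width: 0.0223
grasp_force: 78.8
```

```bash
python3 - <<'E'
from fit import *
o=telemetry.get_obs();print(o["time"],o["tool_pos"],o["wrist_force"],o["grasp_force"])
a=snapshot("scene");cv2.imwrite("pics/scene5.png",a);g=cv2.cvtColor(a,cv2.COLOR_BGR2GRAY)
cv2.imwrite("pics/v7.png",cv2.resize(a[215:320,275:380],(598,598),interpolation=cv2.INTER_CUBIC))
E
```

```text
9.525 [ 0.5163 -0.3145  0.1176] [ 0.3275 -0.5081  0.2247] 78.7809705734253
```

View pics/v7.png

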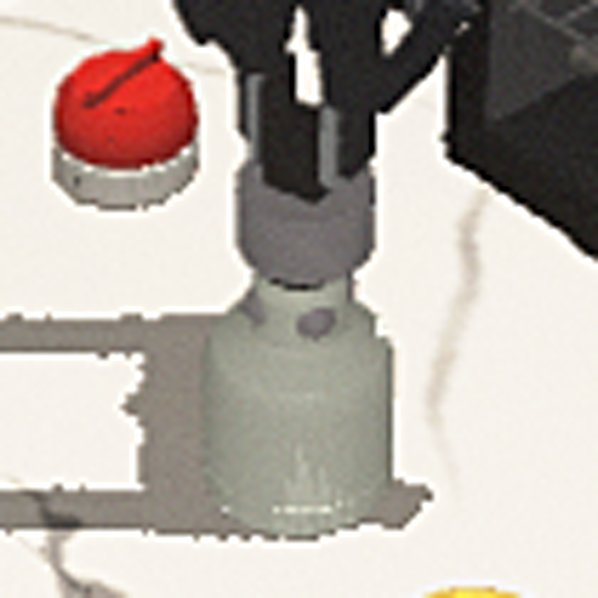

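The cap sits just above the neck, with cap centre at crop x≈306 and neck centre at about 304.5, so it is aligned laterally to within about 0.5 mm. I'll check along the viewing direction.

```bash
python3 - <<'E'
from fit import *
o=telemetry.get_obs();print(o["tool_pos"])
g=cv2.cvtColor(cv2.imread("pics/scene5.png"),cv2.COLOR_BGR2GRAY)
def skirt(z):
    A=np.linspace(0,2*np.pi,60)
    return lambda p:[(p[0]+.0255*np.cos(a),p[1]+.0255*np.sin(a),h) for a in A for h in(z,z+.028)]
# gray skirt ~105 vs bottle ~160 vs table 240
for z in(.1142,.1162): print(fit("scene",g,skirt(z),[.5163,-.3145],(310,252,37,15),110,150,[.004,.004]))
print(proj("scene",(.5155,-.3115,.09)),proj("scene",(.5155,-.3115,.125)))
print(g[250:275:2,312:346])
E
```

```text
[ 0.5164 -0.3146  0.1179]
(array([ 0.5192, -0.3126]), np.float64(17.78960455408306))
(array([ 0.5171, -0.3145]), np.float64(17.99417538465537))
[326.6498 266.7044] [326.7551 253.444 ]
[[241 242 244 254 163  96  99 101 108 105 108 105 110 109 105 110  86  62
   55 103 114 103 106 106 105 107 107 100  64 252 248 243 243 243]
 [243 243 244 254 163  88  98 105 107 106 103 105 103 104  99 105 102 105
  108 107 104 105  99 100 115 110 104  90 119 254 247 243 242 243]
 [240 243 245 254 165  94 102 108 103 114 114 114 110 116 117 116 117 115
  119 109 114 110 111 109 113 111  99  88 114 254 247 244 242 243]
 [243 241 244 254 166  95  96 106 102 104 119 107 112 115 116 112 110 118
  111 117 110 111 110 111 111 102 100  85 115 253 246 242 242 242]
 [243 242 244 250 196 100  94 101 107 105 109 109 107 109 114 117 117 116
  117 115 111 108 111 106 107 106  94  84 110 252 247 244 242 242]
 [241 241 242 245 254 201  99  87  99 103 104 112 112 113 107 115 113 113
  115 114 118 113 111 109 105  95  83 104 250 249 244 243 241 242]
 [242 242 242 241 244 250 255 179 107 100 108 113 111 106 106 110 117 
[... 217 characters left out ...]
 242 244 246 252 243 126  99 149 164 165 170 170 172 175 177 171 175
  168 173 164 160 149 140  90 213 249 244 243 243 243 241 243 242]
 [245 247 253 226 146 105 109 116 122 143 156 165 165 170 168 177 174 170
  177 171 169 156 149 132 119 129 160 235 251 246 244 241 243 242]
 [141 145 137 129 137 139 115 105 117 128 152 158 160 155 164 146 125 126
  124 122 106 105 145 133 131 139 126 117 125 213 245 243 242 242]
 [133 139 140 139 140 143 144 127 135 147 155 157 156 163 166 111 106 119
  122 119 100 122 138 130 135 148 142 143 122 251 235 244 242 242]
 [141 143 145 147 152 147 149 151 150 150 154 159 158 165 161 164 141 142
  112 148 153 146 150 155 151 150 147 145 140 158 144 211 246 245]]
```

```bash
python3 - <<'E'
from fit import *
a=cv2.imread("pics/scene1.png");g=cv2.cvtColor(a,cv2.COLOR_BGR2GRAY)
b=cv2.imread("pics/scene5.png");k=cv2.cvtColor(b,cv2.COLOR_BGR2GRAY)
for n,G in(("s1",a),("s5",b)):
    s=cv2.cvtColor(G,cv2.COLOR_BGR2HSV)[...,1]
    print(n)
    for r in(285,295): print(G[r,306:350,0].tolist())
for z in(.105,.03,.05): print(z,proj("scene",(.516,-.312,z)))
print(g[262:270,310:345])
E
```

```text
s1
[234, 236, 236, 245, 205, 126, 126, 137, 142, 145, 165, 169, 183, 182, 190, 191, 199, 204, 214, 211, 220, 228, 224, 214, 211, 206, 205, 204, 195, 194, 187, 185, 170, 165, 151, 147, 146, 121, 243, 243, 237, 236, 235, 224]
[235, 236, 242, 255, 148, 116, 122, 134, 138, 132, 147, 153, 154, 155, 157, 158, 161, 164, 160, 165, 162, 168, 168, 164, 161, 164, 165, 168, 160, 161, 161, 160, 156, 150, 148, 141, 133, 134, 244, 240, 235, 236, 235, 235]
s5
[127, 124, 124, 124, 120, 119, 120, 130, 129, 142, 136, 138, 146, 147, 150, 153, 152, 152, 159, 155, 159, 162, 160, 161, 154, 159, 155, 153, 152, 152, 146, 140, 143, 140, 138, 135, 125, 105, 242, 243, 237, 237, 234, 222]
[130, 129, 130, 121, 120, 119, 129, 124, 132, 137, 139, 136, 141, 146, 144, 147, 144, 146, 150, 147, 146, 166, 146, 143, 150, 143, 150, 146, 145, 147, 146, 137, 137, 135, 138, 131, 122, 96, 243, 241, 235, 234, 234, 233]
0.105 [327.0365 261.0801]
0.03 [326.8074 288.46  ]
0.05 [326.867  281.3429]
[[242 243 241 242 242 242 242 242 246 218 255 125  40  53  64  57  51  54
   52  51  56  51  54  19 255 220 208 243 243 244 243 243 242
[... 325 characters left out ...]
 244 249 227 191 208 234 245 255 253  84  62  66
   15 135 155 226 253 242 225 206 153 211 244 244 244 242 243 244 243]
 [242 242 243 242 242 243 247 236 181 181 205 224 232 238 247 255 255 255
  255 255 250 244 239 234 229 163 106 204 246 244 243 242 243 244 243]
 [242 242 242 242 243 245 228 187 168 191 182 211 229 235 237 240 245 248
  245 241 237 236 238 222 180 138 153 242 247 245 243 243 244 242 243]
 [242 242 242 243 242 243 241 182 149 178 192 155 190 217 233 238 236 239
  238 235 233 225 206 169 156 137 244 243 247 243 242 243 243 244 243]
 [242 244 242 244 240 238 241 182 115 142 167 134 155 160 175 188 202 210
  203 219 234 216 189 154 155 141 230 245 240 237 241 245 244 244 244]]
```

{"api": "move_arm", "payload": {
  "series": [
    [-1, -0.003, 0.009, 0, 0],
    [-1, -0.003, 0.009, -0.01, 0],
    [-1, -0.003, 0.009, -0.01, 0]
  ]
}}

```text
time: 9.95
tool_pos: [0.5143, -0.311, 0.1129]
tool_rot: [[0.973, 0.231, -0.0], [0.231, -0.973, 0.0], [-0.0, -0.0, -1.0]]
wrist_force: [0.3, -0.3, -1.0]
grip_width: 0.0224
grasp_force: 78.8
```

```bash
cat > chk.py <<'E'
from fit import *
o=telemetry.get_obs();print(o["time"],o["tool_pos"],o["wrist_force"])
a=snapshot("scene");g=cv2.cvtColor(a,cv2.COLOR_BGR2GRAY).astype(float)
def skirt(z):
    A=np.linspace(0,2*np.pi,60)
    return lambda p:[(p[0]+.0255*np.cos(t),p[1]+.0255*np.sin(t),h) for t in A for h in(z,z+.028)]
z=o["tool_pos"][2]-.0014; r=int(proj("scene",(.5155,-.3115,z+.014))[1])
print(fit("scene",g,skirt(z),[.515,-.312],(310,r-2,37,15),110,150,[.004,.004]))
for y in range(r-3,r+3):
    t=np.clip((240-g[y,305:350])/130,0,1); L=np.argmax(t>.9); R=44-np.argmax(t[::-1]>.9)
    print(y,round((305+L-t[L-1]+305+R+t[R+1])/2,2),end="; ")
for y in(285,290,295): print(y,g[y,340:347],end=" ")
E
python3 chk.py
```

```text
9.95 [ 0.5143 -0.311   0.1129] [ 0.2554 -0.2597 -0.9527]
(array([ 0.5166, -0.3098]), np.float64(10.269916843763962))
250 326.19; 251 326.2; 252 326.22; 253 326.21; 254 326.21; 255 326.2; 285 [149. 141. 138. 114. 252. 248. 244.] 290 [149. 140. 132. 108. 253. 248. 244.] 295 [144. 141. 132. 111. 252. 247. 243.]
```

{"api": "move_arm", "payload": {
  "series": [
    [-1, 0.002, -0.006, 0, 0],
    [-1, 0.002, -0.006, 0, 0],
    [-1, 0.002, -0.006, 0, 0],
    [-1, 0.002, -0.006, 0, 0]
  ]
}}

```text
time: 10.5
tool_pos: [0.515, -0.3129, 0.1129]
tool_rot: [[0.973, 0.231, -0.0], [0.231, -0.973, 0.0], [-0.0, -0.0, -1.0]]
wrist_force: [0.1, 0.2, -0.5]
grip_width: 0.0221
grasp_force: 78.8
```

```bash
python3 chk.py
```

```text
10.5 [ 0.515  -0.3129  0.1129] [ 0.0652  0.159  -0.4943]
(array([ 0.5176, -0.3114]), np.float64(9.381843836965377))
250 327.22; 251 327.23; 252 327.21; 253 327.21; 254 327.21; 255 327.22; 285 [151. 141. 136. 114. 251. 248. 244.] 290 [152. 146. 137. 109. 253. 247. 243.] 295 [146. 141. 133. 117. 253. 249. 243.]
```

{"api": "move_arm", "payload": {
  "series": [
    [-1, 0, 0, -0.01, 0],
    [-1, 0, 0, -0.02, 0],
    [-1, 0, 0, -0.03, 0],
    [-1, 0, 0, -0.03, 0]
  ]
}}

```text
time: 11.05
tool_pos: [0.5148, -0.3127, 0.1035]
tool_rot: [[0.973, 0.231, -0.001], [0.231, -0.973, 0.001], [-0.0, -0.001, -1.0]]
wrist_force: [-0.6, 0.7, -1.2]
grip_width: 0.0225
grasp_force: 78.8
```

No contact force, so the cap is going over the neck. I'll continue to the catches.

{"api": "move_arm", "payload": {
  "series": [
    [-1, 0, 0, -0.01, 0],
    [-1, 0, 0, -0.02, 0],
    [-1, 0, 0, -0.02, 0]
  ],
  "force": 110
}}

```text
time: 11.42
tool_pos: [0.5153, -0.3127, 0.0979]
tool_rot: [[0.973, 0.231, 0.0], [0.231, -0.973, 0.0], [0.001, -0.0, -1.0]]
wrist_force: [1.5, 1.1, -0.0]
grip_width: 0.0215
grasp_force: 112.3
```

{"api": "move_arm", "payload": {
  "series": [
    [-1, 0, 0, -0.01, 0],
    [-1, 0, 0, -0.02, 0],
    [-1, 0, 0, -0.02, 0]
  ]
}}

```text
time: 11.8
tool_pos: [0.5165, -0.313, 0.0936]
tool_rot: [[0.973, 0.231, 0.003], [0.231, -0.973, -0.001], [0.003, 0.001, -1.0]]
wrist_force: [3.5, 3.9, 6.0]
grip_width: 0.0212
grasp_force: 113.0
```

{"api": "move_arm", "payload": {
  "series": [
    [-1, 0.003, 0.004, 0, 0],
    [-1, 0.003, 0.004, -0.01, 0],
    [-1, 0.003, 0.004, -0.02, 0],
    [-1, 0.003, 0.004, -0.02, 0]
  ]
}}

```text
time: 12.3
tool_pos: [0.5161, -0.3118, 0.0857]
tool_rot: [[0.973, 0.231, 0.0], [0.231, -0.973, -0.0], [0.0, 0.0, -1.0]]
wrist_force: [2.6, -0.8, -2.6]
grip_width: 0.0214
grasp_force: 111.7
```

Past the catches: Fz is now −2.6 N, so they are drawing the cap down. I'll press home.

{"api": "move_arm", "payload": {
  "series": [
    [-1, 0.002, 0, -0.008, 0],
    [-1, 0.002, 0, -0.014, 0],
    [-1, 0.002, 0, -0.014, 0],
    [-1, 0.002, 0, -0.014, 0]
  ]
}}

```text
time: 12.8
tool_pos: [0.5165, -0.3115, 0.0826]
tool_rot: [[0.973, 0.231, -0.0], [0.231, -0.973, 0.0], [-0.0, -0.0, -1.0]]
wrist_force: [-1.3, 2.9, 6.9]
grip_width: 0.0213
grasp_force: 112.9
```

{"api": "move_arm", "payload": {
  "series": [
    [-1, 0.001, 0.001, -0.003, 0],
    [-1, 0.001, 0.001, -0.003, 0],
    [-1, 0.001, 0.001, -0.003, 0],
    [-1, 0.001, 0.001, -0.003, 0]
  ]
}}

```text
time: 13.3
tool_pos: [0.5167, -0.3115, 0.0825]
tool_rot: [[0.973, 0.231, -0.0], [0.231, -0.973, -0.0], [-0.001, 0.0, -1.0]]
wrist_force: [-3.6, 4.4, 12.5]
grip_width: 0.0217
grasp_force: 113.7
```

{"api": "move_arm", "payload": {
  "series": [
    [-1, 0, 0, 0, 0],
    [-1, 0, 0, 0, 0],
    [-1, 0, 0, 0, 0],
    [-1, 0, 0, 0, 0]
  ]
}}

```text
time: 13.8
tool_pos: [0.5167, -0.3115, 0.0825]
tool_rot: [[0.973, 0.231, -0.001], [0.231, -0.973, -0.0], [-0.001, 0.0, -1.0]]
wrist_force: [-2.9, 5.1, 12.1]
grip_width: 0.0213
grasp_force: 113.7
```

```bash
python3 - <<'E'
from h import *
o=telemetry.get_obs();print(o["tool_pos"],o["wrist_force"],o["grasp_force"])
a=snapshot("scene");cv2.imwrite("pics/v8.png",cv2.resize(a[160:320,200:360],(560,560),interpolation=cv2.INTER_CUBIC))
E
```

```text
[ 0.5167 -0.3115  0.0825] [-2.9371  5.0636 12.1453] 113.66898894309998
```

View pics/v8.png

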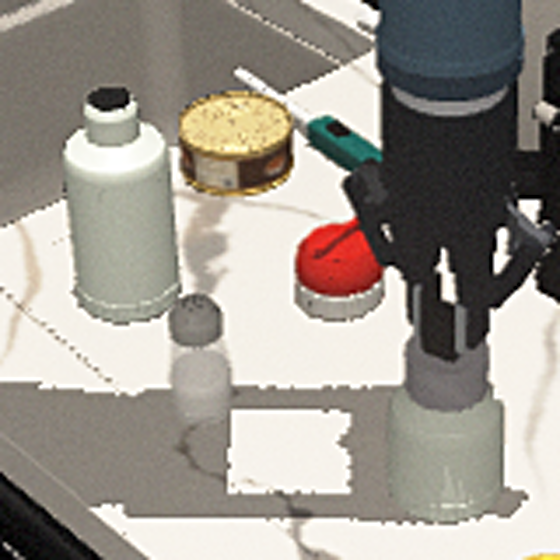

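The cap sits down on the short bottle's shoulder at crop (447,380). Both bottles are upright and in place, and the push is steady at 12 N, so I'm handing in.

```bash
python3 -c "
from bench import *
print(ctrl.close_job())"
```

```text
the job is handed in; nothing more can be done
None
```

The job is handed in: the cap was lifted off the tall bottle, pressed over the catches and onto its hard stop on the short bottle, and is still held there with about 12 N, both bottles upright in place; no verdict came back.

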